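# Dispense a vial and ease the lid shut

## Task

Press the green lever of the vial dispenser down until its clear lid stands wide open and the amber vial has rolled out into the tray. Then let the lever come up slowly under your fingers, so that the lid eases fully shut without slamming, and take your hand away. Work it by the lever alone: do not touch the lid or the vial, and leave the bottles and the loose stopper where they are.

Things in the scene. Friction and masses are not known exactly. Their poses are not given: they have to be found in the camera images.
- dispenser: White gravity vial dispenser fixed on the bench, upright, at any place and yaw. Origin on the bench under the lever's axle; x from lever to outlet, z up. Housing x -20 to 135 mm, 100 mm wide and 118 mm high over its blue gear covers (x -17 to 45). The lever sticks out to -x; a ramp inside falls to +x into the open tray (x 135 to 217, inside width 66, walls 38 mm high).
- lever (a joint): Lever angle, rad: 0 up (rest), 0.45 fully pressed (stop). Axle along the dispenser's y axis at (0, 0, 80 mm) in its frame. Pressing the pad down raises the lid through gears (2.1 times the angle); the lid's weight brings the lever back up. Pressing takes about 2 to 6 N at the pad; let go, it snaps up and the lid slams.
- lever_pad (a point): Centre of the upper face of the lever's green pad, 40 mm long (along the lever) x 50 mm wide x 8 mm thick, on two steel rods. At rest at (-100, 0, 100 mm) in the dispenser's frame, sloping up away from the housing by 0.2 rad; fully pressed at about (-99, 0, 55 mm), sloping down by 0.25 rad. It can be pressed straight down.
- lid (a joint): Lid angle, rad: 0 shut, 0.945 wide open (lever at its stop). Hinged along the dispenser's y axis at (30, 0, 106 mm) in its frame; the front rises. The vial is let go at about 0.3.
- lid_edge (a point): Middle of the lid's front top edge (clear panel 109 x 76 mm with blue edges and a 38 mm lip down in front of the vial); shut, at (137, 0, 76 mm) in the dispenser's frame. Do not touch the lid.
- vial_center (a point): Centre of the amber vial, 28 mm across and 60 mm long with a black cap, 40 g or so. At the start it lies across the ramp behind the lid's lip at about (120, 0, 49 mm) in the dispenser's frame; in the tray it comes to rest about (200, 0, 25 mm). Do not touch it.
- bottle_a: Amber reagent bottle, 42 mm wide and 76 mm tall with a black stopper; origin at the centre of its underside, z up. A bystander: leave it where it stands.
- bottle_b: Clear reagent bottle, 42 mm wide and 76 mm tall with a black stopper; origin at the centre of its underside, z up. A bystander: leave it where it stands.
- bottle_c: Amber reagent bottle, 42 mm wide and 76 mm tall with a black stopper; origin at the centre of its underside, z up. A bystander: leave it where it stands.
- stopper: Loose black stopper standing on the bench, 22 mm wide and 24 mm tall; origin at the centre of its underside. A bystander: leave it where it stands.

How it is judged:
On the way, in this order (a step that is already met when the one before it is completed fails the run):
1. the lid stands wide open (over 0.85 rad) and the vial lies in the tray (value of joint lid above 0.85 rad and x of vial_center in the frame of dispenser between 0.155 and 0.225 m and y of vial_center in the frame of dispenser between -0.04 and 0.04 m and z of vial_center in the frame of dispenser below 0.045 m), for 0.2 s.
2. the lid is shut again, with the vial still in the tray (value of joint lid below 0.03 rad and value of joint lever below 0.02 rad and x of vial_center in the frame of dispenser between 0.155 and 0.225 m and y of vial_center in the frame of dispenser between -0.04 and 0.04 m and z of vial_center in the frame of dispenser below 0.045 m), for 0.2 s.
At the end, for the whole second after the job is handed in: The lid is shut (within 0.03 rad), the lever is up (within 0.02 rad) and the vial lies at rest in the tray (all of step 2 and linear speed of vial below 0.03 m/s); the robot touches nothing.
It fails at once if the lid slams: it falls faster than 1.5 rad/s in the last 0.12 rad before it is shut (value of joint lid below 0.12 rad and velocity of joint lid below -1.5 rad/s).
It fails at once if the robot touches the lid (contact force between any of the fingers, the arm and lid above 0.5 N).
It fails at once if the robot touches the vial (contact force between any of the fingers, the arm and vial above 0.3 N).
It fails at once if the vial is lifted (height (world z) of vial_center above 0.1 m).
It fails at once if a bottle or the stopper is moved by more than 15 mm or tipped over (distance of any of bottle_a, bottle_b, bottle_c, stopper from where it was at the start of the episode above 0.015 m or angle between any of bottle_a, bottle_b, bottle_c, stopper's own z axis and vertical above 0.35 rad).
It also fails if it takes over 35 s, if anything falls off the work surface, if the arm or the gripper's body presses on something with over 40 N, if the wrist force passes 120 N, or if a joint passes its speed limit or range.

## Robot

A 7-joint arm with a two-finger parallel gripper is mounted at the origin on the work surface. World frame = base frame: x ahead of the robot, y to its left, z up, the work surface at z = 0. Lengths are in m, angles in rad, forces in N, time in s.
With the tool pointing down it reaches from about 0.4 to 0.875 m from the base axis. Payload 19.3 kg.
Tool frame: the origin (TCP) lies at the very end of the fingers, on their centre line; the grasp point (between the pads) lies 19 mm behind it; y points along the fingers, x is the direction in which the jaws open and shut, and the axes are right-handed (so a half turn about y gives the same grasp; the last joint's range is limited). The gripper opens to 85 mm and grips with 20 to 120 N. Pads are 22 mm wide; open, the fingers measure 114 mm over their backs; the gripper's body (76 mm by 85 mm) begins 54 mm behind the grasp point. The pads swing forward as they close: fully open they stand 13 mm farther back than shut.
Start: joints at [-1.303, 0.521, -0.036, 1.599, 0.021, 1.021, -0.113], TCP at [0.207, 0.59, 0.231] pointing down, gripper open.
Joint ranges: [-2.91, 2.91], [-0.3, 2.13], [-1.5, 1.42], [0.17, 2.43], [-1.26, 4.41], [0.16, 1.93], [-2.52, 2.52]. Speed limits (rad/s): [1.89, 1.89, 2.39, 2.39, 3.01, 3.01, 3.01].

## Interface

Orientations are given as [roll, pitch, yaw] about the fixed x, y, z axes, in that order (R = Rz(yaw) Ry(pitch) Rx(roll)).
In Python, from workcell import bot gives the robot as it stands. The module is installed in compiled form; this text tells all that it offers.
- The arm moves only by the shell command python3 -m crank 'ROWS' [FORCE]. ROWS is JSON, a list of rows, each an object of numbers: "hand": the closure, from 0 (fully open) to 1 (shut); "dx", "dy", "dz": the shift along the tool's x, y, z in mm; "yaw": the turn about the tool's y in rad. In form: [{"hand": .., "dx": .., "dy": .., "dz": .., "yaw": ..}, ...]. A call has 1 to 12 rows; each row is the pose to reach, as a shift and turn from the pose commanded when the call began, along the tool's axes at that moment; what a row does not reach only later rows make up. A row lasts 1/12 s, in which the tool goes at most 41.7 mm and 7.16 degrees, less where a joint would pass 70% of its speed; a pose out of reach is approached as far as the arm can. A call with a gripper value outside its range is refused whole. The fingers move at their own pace and stop on an object; FORCE is the grip in N (left out, the last holds). Time passes only in rows, so rows that repeat a pose let the fingers close. It gives the time, the measured TCP pose, the force and the opening at its end, in the units of the state.
- bot.observe(): the state, without advancing time (a new reading comes with each control period).
- bot.grab_frame(name): name is "side" or "top" or "wrist"; returns the picture (400x640x3 uint8, red, green, blue); there is no depth.
- bot.camera_info(name): a dict with "fx", "fy", "cx", "cy" (pixels), "dist" ([k1, k2, p1, p2, k3] as OpenCV has them; the pictures are not rectified), "rvec" (rotation vector, rad) and "tvec" (3), from world to camera coordinates, as OpenCV has them. Camera axes: x right, y down, z forward; pixel columns grow to the right and rows downward; lengths in m; the calibration is good to about 2 mm. A picture is of the moment at which its call begins: read the wrist's pose just before it. camera_info takes no time and is no camera call; for the wrist camera it gives the pose at the moment of the call.
- bot.job_done(): hands the job in, once; it reports no verdict.
The state is a dict: "clock": time; "qpos": joint angles; "qd": joint speeds; "joint_efforts": joint torques, N m; "position": TCP position; "tool_rot": TCP orientation; "force": force on the tool from outside, world axes, zero at the start; "moment": the same for the moment, N m; "grip_width": finger opening in m.
Only numpy, scipy, OpenCV 4.12 (cv2) and the standard library are available. Lean on these libraries where they do the work, as an engineer would, in place of code of your own. Each camera call takes 0.05 s, during which the arm holds its last target.

## Working session

There is one attempt and no reset: what is moved stays moved. The work goes in short steps, Python scripts to look and compute and a shell command to move; the robot and the scene stay as the last step left them, time stands still between calls to the robot, and variables do not carry over. Pictures are saved under pics/ and viewed, and the job is handed in when it is done.

```bash
mkdir -p pics; python3 - <<'E'
from workcell import bot
import cv2
s=bot.observe();print(s)
for n in("side","top"):
    print(n,bot.camera_info(n)); cv2.imwrite(f"pics/{n}0.png",bot.grab_frame(n)[:,:,::-1])
E
```

```text
{'clock': 0.0, 'qpos': array([-1.30319476,  0.52199117, -0.03635096,  1.60002433,  0.02119077,
        1.02110441, -0.11278907]), 'qd': array([ 1.30631531e-03, -7.83541215e-04, -2.65715001e-04,  2.99290000e-04,
       -6.25354457e-05, -1.08308073e-03, -1.20614618e-03]), 'joint_efforts': array([ 9.57711973e-05, -9.27098322e+01,  1.97992824e+00, -3.69951510e+01,
        1.78295636e-02,  7.98442808e-03,  1.23787436e-05]), 'position': array([0.20703822, 0.5893411 , 0.23073386]), 'tool_rot': array([-1.57085934e+00,  1.14096916e-03,  1.23301158e+00]), 'force': array([-0.39838287,  0.37309402,  1.29553392]), 'moment': array([-0.00478054, -0.0189712 ,  0.03313323]), 'grip_width': 0.0852586725687986}
side {'fx': 404.04205801570026, 'fy': 404.04205801570026, 'cx': 318.9725819586164, 'cy': 206.8712880257235, 'dist': array([0.00213369, 0.        , 0.        , 0.        , 0.        ]), 'rvec': array([ 0.22869598, -2.83674737,  1.14119231]), 'tvec': array([0.62135114, 0.08244493, 0.78610076])}
top {'fx': 498.3543165171886, 'fy': 498.3543165171886, 'cx': 318.6294698944327, 'cy': 206.0950710210798, 'dist': array([-0.1571262,  0.       ,  0.       ,  0.       ,  0.       ]), 'rvec': array([ 2.09293153, -2.12054677,  0.16693562]), 'tvec': array([0.09293076, 0.64441777, 0.92463098])}
```

View pics/side0.png

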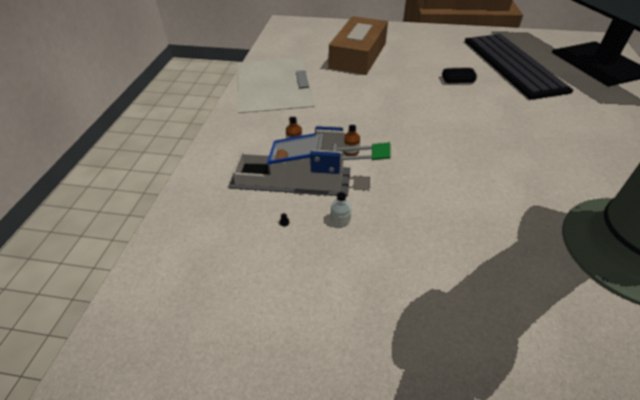

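View pics/top0.png

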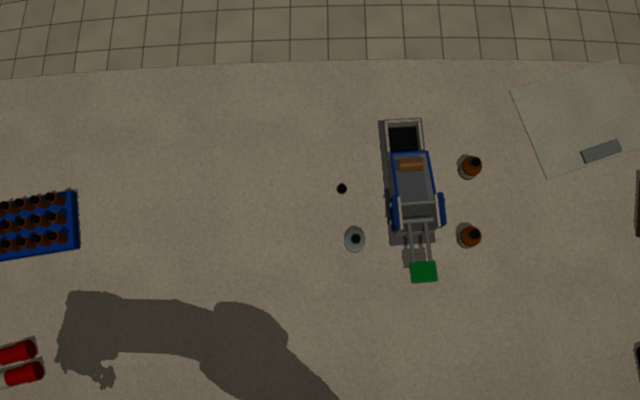

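The side picture shows the dispenser with its pad at about (381,151) and tray at (250,172). In the top picture the pad is at about (424,272), the tray's far end at about (404,120), the clear bottle at (354,239), the stopper at (342,188) and the amber bottles at (470,166) and (470,236). Next I'll enlarge both for accurate points.

```bash
python3 - <<'E'
import cv2
a=cv2.imread("pics/top0.png")[105:295,320:500]; cv2.imwrite("pics/top0z.png",cv2.resize(a,None,fx=3.1,fy=3.1,interpolation=cv2.INTER_CUBIC))
a=cv2.imread("pics/side0.png")[105:235,220:400]; cv2.imwrite("pics/side0z.png",cv2.resize(a,None,fx=4.4,fy=4.4,interpolation=cv2.INTER_CUBIC))
E
```

```text
(no output)
```

View pics/top0z.png

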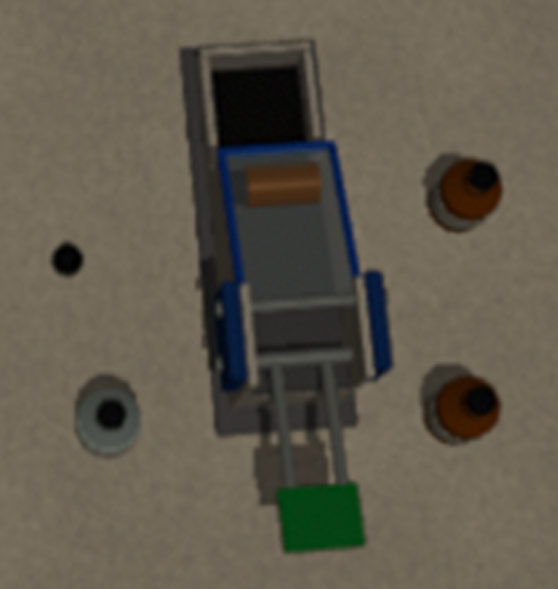

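View pics/side0z.png

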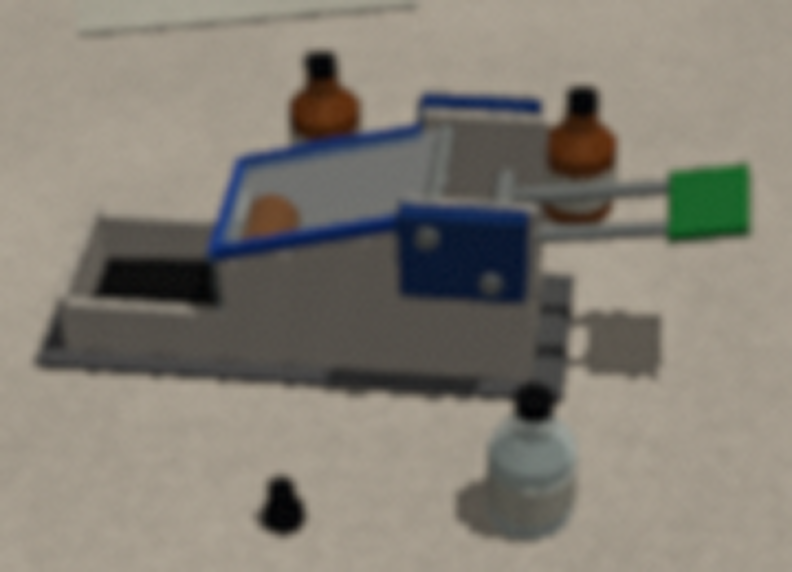

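```bash
cat > h.py <<'E'
import numpy as np,cv2
from scipy.optimize import least_squares
from workcell import bot
def proj(n,P,ci=None):
    c=ci or bot.camera_info(n)
    K=np.array([[c['fx'],0,c['cx']],[0,c['fy'],c['cy']],[0,0,1.]])
    return cv2.projectPoints(np.array(P,float).reshape(-1,3),c['rvec'],c['tvec'],K,c['dist'])[0][:,0]
def W(p,P):
    P=np.array(P,float).reshape(-1,3); c,s=np.cos(p[2]),np.sin(p[2])
    return np.c_[p[0]+c*P[:,0]-s*P[:,1],p[1]+s*P[:,0]+c*P[:,1],P[:,2]]
E
python3 - <<'E'
from h import *
c,s=.02*np.cos(.2),.02*np.sin(.2)
pad=[[-.1+c,.025,.1+s*-1],[-.1+c,-.025,.1-s],[-.1-c,-.025,.1+s],[-.1-c,.025,.1+s]]
lid=[[.137,.038,.076],[.137,-.038,.076]]
T=np.array([(278,488),(357,484),(365,545),(284,552),(219,148),(333,142)],float)
T=(T+.5)/3.1-.5+[320,105]
S=np.array([(668,240),(668,176),(748,166),(750,236),(213,252),(238,160)],float)
S=(S+.5)/4.4-.5+[220,105]
P=np.array(pad+lid)
ct,cs=bot.camera_info("top"),bot.camera_info("side")
f=lambda p:np.r_[(proj("top",W(p,P),ct)-T).ravel(),(proj("side",W(p,P),cs)-S).ravel()]
r=least_squares(f,[.65,0,0]);print(r.x,r.cost);print(f(r.x).reshape(-1,2).round(1))
p=r.x;print("pad",W(p,[-.1,0,.1]))
# bystanders: base center/top from top view stopper tops
for nm,uv,z in [("A1",(482,176),.076),("A2",(481,402),.076),("C",(112,413),.076),("st",(67,258),.024)]:
    uv=(np.array(uv)+.5)/3.1-.5+[320,105]
    q=least_squares(lambda a:(proj("top",[a[0],a[1],z],ct)[0]-uv),[.6,0]).x
    print(nm,q)
np.save("disp.npy",p)
s=bot.observe();R=cv2.Rodrigues
from scipy.spatial.transform import Rotation as Ro
print(Ro.from_euler("xyz",s['tool_rot']).as_matrix().round(3))
E
```

```text
[ 0.61344881 -0.10412853  0.0493691 ] 13.434234763951155
[[-1.4 -1.3]
 [-0.6 -1.8]
 [-0.4 -0.8]
 [-1.  -1.2]
 [-0.4  0.7]
 [ 0.5  0.4]
 [ 0.1 -1.2]
 [ 0.7 -1.3]
 [ 1.3 -0.9]
 [ 0.9 -2.1]
 [ 0.6  0.8]
 [ 1.7  0.2]]
pad [[ 0.51357065 -0.10906343  0.1       ]]
A1 [ 0.72905162 -0.23051831]
A2 [ 0.58215365 -0.21937245]
C [0.5794326  0.01294573]
st [0.69080572 0.0383369 ]
[[ 0.331 -0.    -0.943]
 [ 0.943 -0.001  0.331]
 [-0.001 -1.    -0.   ]]
```

```bash
python3 -m crank '[{"hand":1,"dx":-30,"dy":0,"dz":-28,"yaw":-0.1},{"hand":1,"dx":-60,"dy":5,"dz":-56,"yaw":-0.2},{"hand":1,"dx":-90,"dy":10,"dz":-84,"yaw":-0.3},{"hand":1,"dx":-120,"dy":15,"dz":-111,"yaw":-0.39},{"hand":1,"dx":-150,"dy":15,"dz":-139,"yaw":-0.39},{"hand":1,"dx":-180,"dy":15,"dz":-167,"yaw":-0.39},{"hand":1,"dx":-210,"dy":15,"dz":-195,"yaw":-0.39},{"hand":1,"dx":-240,"dy":15,"dz":-223,"yaw":-0.39},{"hand":1,"dx":-270,"dy":15,"dz":-251,"yaw":-0.39},{"hand":1,"dx":-300,"dy":15,"dz":-279,"yaw":-0.39},{"hand":1,"dx":-320,"dy":15,"dz":-297,"yaw":-0.39},{"hand":1,"dx":-320,"dy":15,"dz":-297,"yaw":-0.39}]' 40; python3 -c "
from h import *
s=bot.observe();print(s['qpos'],s['position'],s['tool_rot'])"
```

```text
clock: 1.1
position: [0.3828, 0.1843, 0.2163]
tool_rot: [-1.571, 0.002, 1.617]
force: [2.0, 0.2, 0.8]
grip_width: -0.0002
[-0.58598126  0.22555974 -0.00400844  2.11367127  0.00314935  0.80301592
  1.02460543] [0.38284276 0.18431169 0.21631069] [-1.57094884e+00  1.50808598e-03  1.61668186e+00]
```

```bash
python3 -m crank '[{"hand":1,"dx":-35,"dy":0,"dz":-13},{"hand":1,"dx":-70,"dy":0,"dz":-27},{"hand":1,"dx":-105,"dy":0,"dz":-40},{"hand":1,"dx":-140,"dy":5,"dz":-54},{"hand":1,"dx":-175,"dy":15,"dz":-67},{"hand":1,"dx":-210,"dy":25,"dz":-81},{"hand":1,"dx":-245,"dy":35,"dz":-94},{"hand":1,"dx":-275,"dy":45,"dz":-106},{"hand":1,"dx":-292,"dy":55,"dz":-112},{"hand":1,"dx":-299,"dy":64,"dz":-115},{"hand":1,"dx":-299,"dy":66,"dz":-115},{"hand":1,"dx":-299,"dy":66,"dz":-115}]' 40; python3 - <<'E'
from h import *
s=bot.observe();print(s['qpos'],s['position'],s['tool_rot'],s['force'])
for n in("side","top","wrist"):
    cv2.imwrite(f"pics/{n}1.png",bot.grab_frame(n)[:,:,::-1])
a=cv2.imread("pics/side1.png")[65:235,220:440];b=cv2.imread("pics/top1.png")[150:320,330:500]
cv2.imwrite("pics/z1.png",np.hstack([cv2.resize(a,(440,340)),cv2.resize(b,(340,340))]))
E
```

```text
[-0.58598126  0.22555974 -0.00400844  2.11367127  0.00314935  0.80301592
  1.02460543] [0.38284276 0.18431169 0.21631069] [-1.57094884e+00  1.50808598e-03  1.61668186e+00] [2.04613938 0.24740405 0.79374424]$[0]: bad value
```

View pics/z1.png

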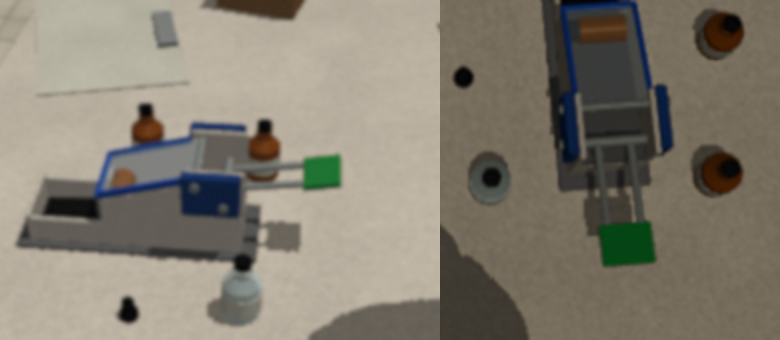

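View pics/wrist1.png

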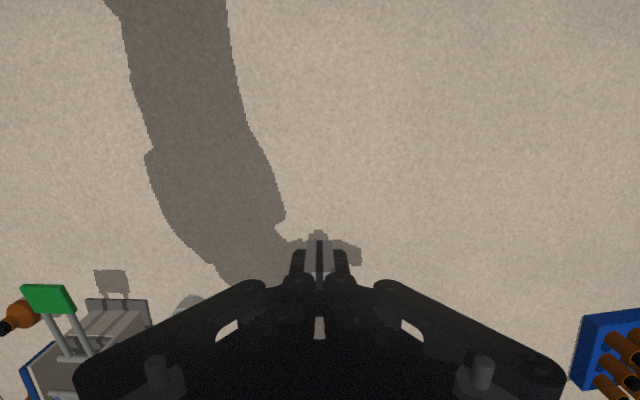

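The call was refused because the yaw key was missing, so nothing moved. The pictures show the dispenser untouched, the pad at rest, and the shut fingers still out over empty bench. I'll repeat the move with yaw included.

```bash
python3 -m crank '[{"hand":1,"dx":-35,"dy":0,"dz":-13,"yaw":0},{"hand":1,"dx":-70,"dy":0,"dz":-27,"yaw":0},{"hand":1,"dx":-105,"dy":0,"dz":-40,"yaw":0},{"hand":1,"dx":-140,"dy":5,"dz":-54,"yaw":0},{"hand":1,"dx":-175,"dy":15,"dz":-67,"yaw":0},{"hand":1,"dx":-210,"dy":25,"dz":-81,"yaw":0},{"hand":1,"dx":-245,"dy":35,"dz":-94,"yaw":0},{"hand":1,"dx":-275,"dy":45,"dz":-106,"yaw":0},{"hand":1,"dx":-292,"dy":55,"dz":-112,"yaw":0},{"hand":1,"dx":-299,"dy":64,"dz":-115,"yaw":0},{"hand":1,"dx":-299,"dy":66,"dz":-115,"yaw":0},{"hand":1,"dx":-299,"dy":66,"dz":-115,"yaw":0}]' 40; python3 - <<'E'
from h import *
s=bot.observe();print(s['qpos'],s['position'],s['tool_rot'],s['force'])
for n in("side","top","wrist"):
    cv2.imwrite(f"pics/{n}2.png",bot.grab_frame(n)[:,:,::-1])
a=cv2.imread("pics/side2.png")[65:235,220:440];b=cv2.imread("pics/top2.png")[150:320,330:500]
cv2.imwrite("pics/z2.png",np.hstack([cv2.resize(a,(440,340)),cv2.resize(b,(340,340))]))
E
```

```text
clock: 2.25
position: [0.5113, -0.1016, 0.1496]
tool_rot: [-1.569, -0.001, 1.624]
force: [-0.7, 1.2, 0.1]
grip_width: -0.0001
[-0.00708846  0.47378928  0.11958687  1.95239073 -0.08331542  0.72179834
  1.78655716] [ 0.5113146  -0.10159456  0.1495586 ] [-1.56914520e+00 -8.15067201e-04  1.62442805e+00] [-0.68036269  1.16587582  0.06481452]
```

View pics/z2.png

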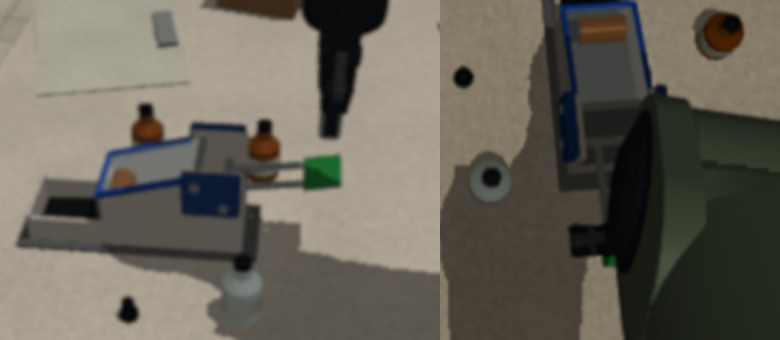

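View pics/wrist2.png

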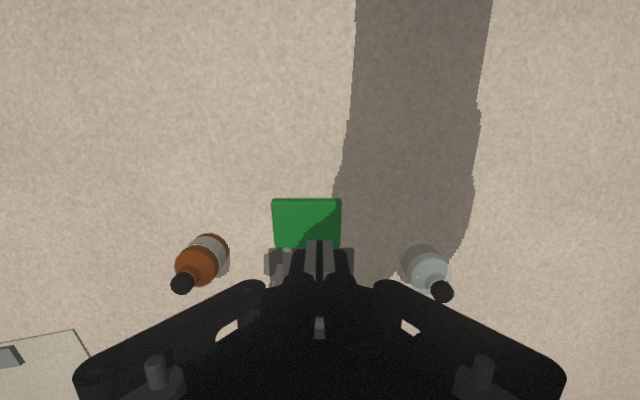

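The wrist picture shows the pad centred at about column 306, with the finger centre line at column 320 and a little above the pad. So the fingers need to move a few mm to -y. I'll check against the projection.

```bash
python3 - <<'E'
from h import *
p=np.load("disp.npy");c,s=.02*np.cos(.2),.02*np.sin(.2)
P=np.array([[-.1-c,-.025,.1+s],[-.1-c,.025,.1+s]])
m=np.array([(272,199),(341,198)],float);ci=bot.camera_info("wrist")
print(proj("wrist",W(p,P),ci))
r=least_squares(lambda q:(proj("wrist",W([q[0],q[1],p[2]],P),ci)-m).ravel(),p[:2]);print(r.x,r.cost,"pad",W([r.x[0],r.x[1],p[2]],[-.1,0,.1]))
st=bot.observe();print(st['position'],proj("wrist",st['position'],ci))
E
```

```text
[[272.9742222  200.15505343]
 [345.12084732 200.4929685 ]]
[ 0.61227928 -0.10594891] 3.125490673672221 pad [[ 0.51240112 -0.11088381  0.1       ]]
[ 0.51183193 -0.10159428  0.15086188] [[320.05738504 254.86805283]]
```

```bash
python3 -m crank '[{"hand":1,"dx":-4,"dy":8,"dz":0,"yaw":0},{"hand":1,"dx":-8.5,"dy":18,"dz":0,"yaw":0},{"hand":1,"dx":-8.5,"dy":28,"dz":0,"yaw":0},{"hand":1,"dx":-8.5,"dy":36,"dz":0,"yaw":0},{"hand":1,"dx":-8.5,"dy":41,"dz":0,"yaw":0},{"hand":1,"dx":-8.5,"dy":45,"dz":0,"yaw":0},{"hand":1,"dx":-8.5,"dy":49,"dz":0,"yaw":0},{"hand":1,"dx":-8.5,"dy":53,"dz":0,"yaw":0},{"hand":1,"dx":-8.5,"dy":57,"dz":0,"yaw":0},{"hand":1,"dx":-8.5,"dy":60,"dz":0,"yaw":0},{"hand":1,"dx":-8.5,"dy":60,"dz":0,"yaw":0}]' 40; python3 - <<'E'
from h import *
s=bot.observe();print(s['position'],s['tool_rot'],s['force'])
a=bot.grab_frame("side")[65:235,220:440,::-1]
cv2.imwrite("pics/z3.png",cv2.resize(a,(660,510)))
E
```

```text
clock: 3.32
position: [0.512, -0.1118, 0.0898]
tool_rot: [-1.57, 0.0, 1.623]
force: [-2.0, 0.3, 2.7]
grip_width: -0.0
[ 0.5120263  -0.11178174  0.08982574] [-1.57037349e+00  2.16846168e-05  1.62300887e+00] [-1.97259821  0.29280907  2.74859832]
```

View pics/z3.png

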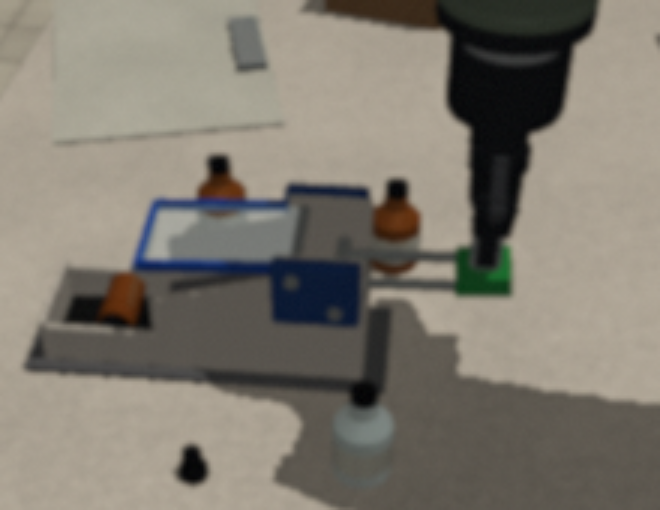

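The fingers are on the pad, the lid is about half raised, and the vial (125,298) has rolled into the tray. I'll press on to the stop.

```bash
python3 -m crank '[{"hand":1,"dx":0,"dy":5,"dz":0,"yaw":0},{"hand":1,"dx":0,"dy":10,"dz":0,"yaw":0},{"hand":1,"dx":0,"dy":15,"dz":0,"yaw":0},{"hand":1,"dx":0,"dy":20,"dz":0,"yaw":0},{"hand":1,"dx":0,"dy":24,"dz":0,"yaw":0},{"hand":1,"dx":0,"dy":28,"dz":0,"yaw":0},{"hand":1,"dx":0,"dy":30,"dz":0,"yaw":0},{"hand":1,"dx":0,"dy":32,"dz":0,"yaw":0},{"hand":1,"dx":0,"dy":32,"dz":0,"yaw":0},{"hand":1,"dx":0,"dy":32,"dz":0,"yaw":0},{"hand":1,"dx":0,"dy":32,"dz":0,"yaw":0}]' 40; python3 - <<'E'
from h import *
s=bot.observe();print(s['position'],s['tool_rot'],s['force'])
a=bot.grab_frame("side")[65:235,220:440,::-1]
cv2.imwrite("pics/z4.png",cv2.resize(a,(660,510)))
E
```

```text
clock: 4.28
position: [0.512, -0.1118, 0.0583]
tool_rot: [-1.57, -0.0, 1.623]
force: [1.1, -0.4, 2.6]
grip_width: 0.0
[ 0.51195504 -0.11176277  0.05833406] [-1.57037061e+00 -5.53441794e-05  1.62296875e+00] [ 1.10172884 -0.4250986   2.60082718]
```

View pics/z4.png

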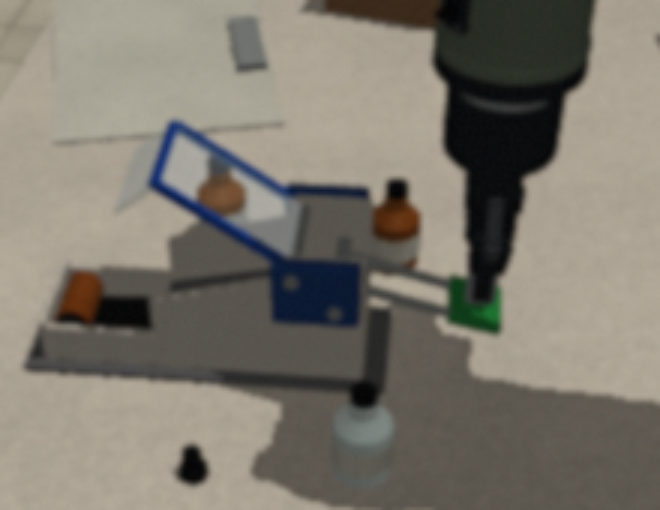

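The lid stands high and the vial (80,298) is at the tray's far end. The force shows no stop contact yet, so I'll press a little further until it rises.

```bash
python3 -m crank '[{"hand":1,"dx":0,"dy":1,"dz":0,"yaw":0},{"hand":1,"dx":0,"dy":2,"dz":0,"yaw":0},{"hand":1,"dx":0,"dy":2,"dz":0,"yaw":0},{"hand":1,"dx":0,"dy":2,"dz":0,"yaw":0}]' 40; python3 - <<'E'
from h import *
s=bot.observe();print(s['position'],s['force'])
a=bot.grab_frame("side");cv2.imwrite("pics/s5.png",a[:,:,::-1])
p=np.load("disp.npy");p[:2]=(p[:2]+[.6123,-.1059])/2
cs=bot.camera_info("side")
m=np.array([(152,183),(175,123)])/3+[220,65]
L=np.array([.107,0,-.030])
def pts(t):
    x=.03+.107*np.cos(t)+.03*np.sin(t);z=.106+.107*np.sin(t)-.03*np.cos(t)
    return W(p,[[x,.038,z],[x,-.038,z]])
r=least_squares(lambda t:(proj("side",pts(t[0]),cs)-m).ravel(),[.8]);print("lid from z4",r.x,r.cost)
E
```

```text
clock: 4.67
position: [0.5123, -0.1118, 0.0563]
tool_rot: [-1.571, 0.0, 1.623]
force: [0.9, 0.2, 3.0]
grip_width: -0.0002
[ 0.51227307 -0.11178486  0.05629761] [0.86089892 0.22108927 3.00831533]
lid from z4 [0.86562245] 0.8295813429597991
```

```bash
python3 -m crank '[{"hand":1,"dx":0,"dy":1,"dz":0,"yaw":0},{"hand":1,"dx":0,"dy":2,"dz":0,"yaw":0},{"hand":1,"dx":0,"dy":2,"dz":0,"yaw":0}]' 40;  python3 -m crank '[{"hand":1,"dx":0,"dy":0.5,"dz":0,"yaw":0},{"hand":1,"dx":0,"dy":1,"dz":0,"yaw":0},{"hand":1,"dx":0,"dy":1,"dz":0,"yaw":0},{"hand":1,"dx":0,"dy":1,"dz":0,"yaw":0}]' 40
```

```text
clock: 4.97
position: [0.5126, -0.1118, 0.0549]
tool_rot: [-1.572, 0.0, 1.623]
force: [-1.8, 1.8, 21.0]
grip_width: 0.0002
clock: 5.3
position: [0.5127, -0.1118, 0.0545]
tool_rot: [-1.572, 0.0, 1.623]
force: [-5.0, 3.2, 31.4]
grip_width: -0.0002
```

The force rose to 31 N at the stop, so the lid is wide open. I'll do a quick vial check and then start easing up.

```bash
python3 - <<'E'
from h import *
a=bot.grab_frame("side")
cv2.imwrite("pics/z6.png",cv2.resize(a[65:235,220:440,::-1],(660,510)))
E
python3 -m crank '[{"hand":1,"dx":0,"dy":-1,"dz":0,"yaw":0},{"hand":1,"dx":0,"dy":-3,"dz":0,"yaw":0},{"hand":1,"dx":0,"dy":-5,"dz":0,"yaw":0},{"hand":1,"dx":0,"dy":-7,"dz":0,"yaw":0},{"hand":1,"dx":0,"dy":-9,"dz":0,"yaw":0},{"hand":1,"dx":0,"dy":-11,"dz":0,"yaw":0},{"hand":1,"dx":0,"dy":-13,"dz":0,"yaw":0},{"hand":1,"dx":0,"dy":-15,"dz":0,"yaw":0},{"hand":1,"dx":0,"dy":-17,"dz":0,"yaw":0},{"hand":1,"dx":0,"dy":-19,"dz":0,"yaw":0},{"hand":1,"dx":0,"dy":-21,"dz":0,"yaw":0},{"hand":1,"dx":0,"dy":-22,"dz":0,"yaw":0}]' 40
python3 - <<'E'
from h import *
a=bot.grab_frame("side")
cv2.imwrite("pics/z7.png",cv2.resize(a[65:235,220:440,::-1],(660,510)))
E
```

```text
clock: 6.35
position: [0.5123, -0.1118, 0.0756]
tool_rot: [-1.571, 0.0, 1.623]
force: [-3.4, -0.5, 2.7]
grip_width: -0.0
```

View pics/z6.png

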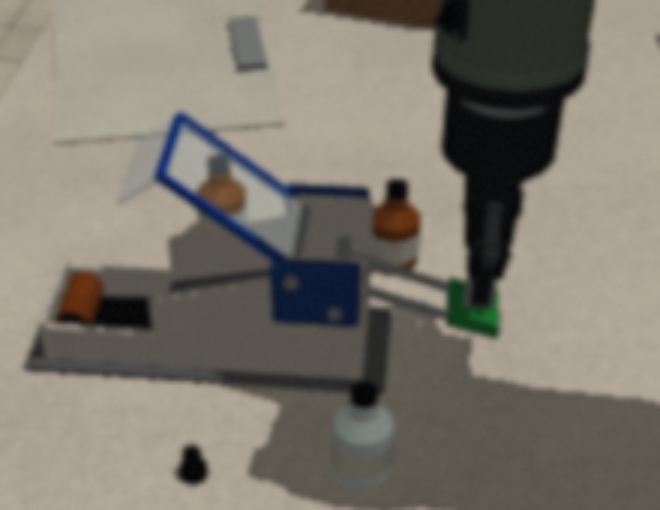

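View pics/z7.png

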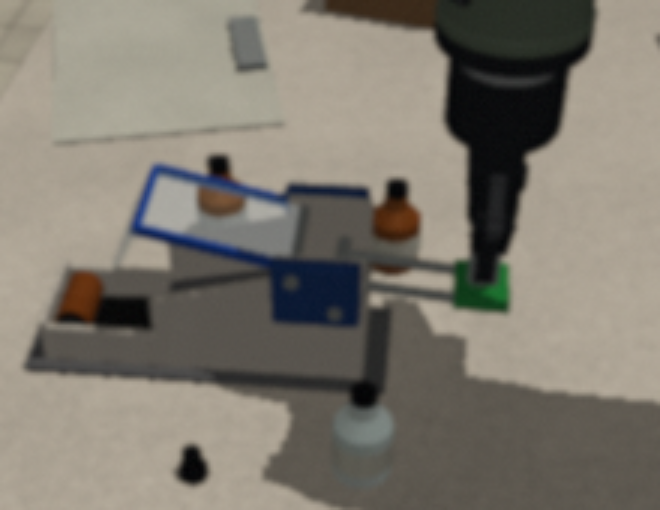

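The lid was wide open with the vial resting in the tray (80,298). It's now coming down with the fingers still on the pad. I'll carry on slowly.

```bash
python3 -m crank '[{"hand":1,"dx":0,"dy":-1.5,"dz":0,"yaw":0},{"hand":1,"dx":0,"dy":-3,"dz":0,"yaw":0},{"hand":1,"dx":0,"dy":-4.5,"dz":0,"yaw":0},{"hand":1,"dx":0,"dy":-6,"dz":0,"yaw":0},{"hand":1,"dx":0,"dy":-7.5,"dz":0,"yaw":0},{"hand":1,"dx":0,"dy":-9,"dz":0,"yaw":0},{"hand":1,"dx":0,"dy":-10.5,"dz":0,"yaw":0},{"hand":1,"dx":0,"dy":-12,"dz":0,"yaw":0},{"hand":1,"dx":0,"dy":-13.5,"dz":0,"yaw":0},{"hand":1,"dx":0,"dy":-15,"dz":0,"yaw":0},{"hand":1,"dx":0,"dy":-16,"dz":0,"yaw":0},{"hand":1,"dx":0,"dy":-17,"dz":0,"yaw":0}]' 40
python3 -m crank '[{"hand":1,"dx":0,"dy":-0.7,"dz":0,"yaw":0},{"hand":1,"dx":0,"dy":-1.4,"dz":0,"yaw":0},{"hand":1,"dx":0,"dy":-2.1,"dz":0,"yaw":0},{"hand":1,"dx":0,"dy":-2.8,"dz":0,"yaw":0},{"hand":1,"dx":0,"dy":-3.5,"dz":0,"yaw":0},{"hand":1,"dx":0,"dy":-4.2,"dz":0,"yaw":0},{"hand":1,"dx":0,"dy":-4.9,"dz":0,"yaw":0},{"hand":1,"dx":0,"dy":-5.6,"dz":0,"yaw":0},{"hand":1,"dx":0,"dy":-6.3,"dz":0,"yaw":0},{"hand":1,"dx":0,"dy":-7,"dz":0,"yaw":0},{"hand":1,"dx":0,"dy":-7.7,"dz":0,"yaw":0},{"hand":1,"dx":0,"dy":-8.4,"dz":0,"yaw":0}]' 40
python3 - <<'E'
from h import *
a=bot.grab_frame("side")
cv2.imwrite("pics/z8.png",cv2.resize(a[65:235,220:440,::-1],(660,510)))
E
```

```text
clock: 7.4
position: [0.5126, -0.1118, 0.0925]
tool_rot: [-1.572, 0.0, 1.623]
force: [3.3, -0.1, 2.6]
grip_width: -0.0003
clock: 8.4
position: [0.5122, -0.1117, 0.1008]
tool_rot: [-1.571, 0.0, 1.623]
force: [2.4, 0.9, 2.1]
grip_width: -0.0
```

View pics/z8.png

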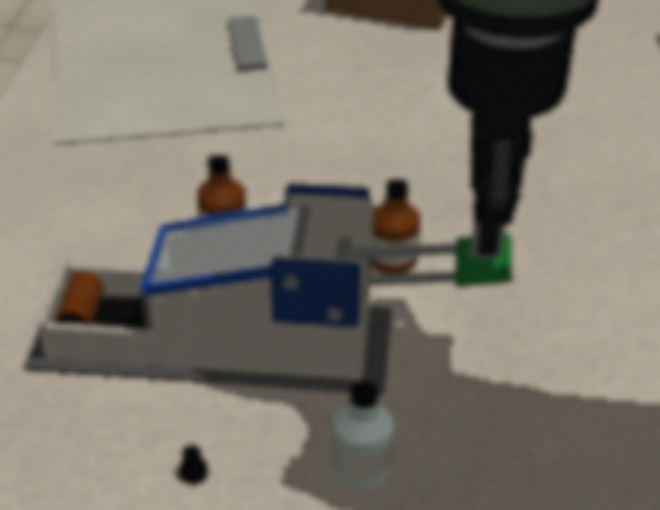

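The lid is nearly shut, with its front corner at (145,290), and the vial is still in the tray. I'll do the last few mm at about 8 mm/s.

```bash
for i in 1; do python3 -m crank '[{"hand":1,"dx":0,"dy":-0.6,"dz":0,"yaw":0},{"hand":1,"dx":0,"dy":-1.2,"dz":0,"yaw":0},{"hand":1,"dx":0,"dy":-1.8,"dz":0,"yaw":0},{"hand":1,"dx":0,"dy":-2.4,"dz":0,"yaw":0},{"hand":1,"dx":0,"dy":-3,"dz":0,"yaw":0},{"hand":1,"dx":0,"dy":-3.6,"dz":0,"yaw":0},{"hand":1,"dx":0,"dy":-4.2,"dz":0,"yaw":0},{"hand":1,"dx":0,"dy":-4.8,"dz":0,"yaw":0},{"hand":1,"dx":0,"dy":-5.4,"dz":0,"yaw":0},{"hand":1,"dx":0,"dy":-6,"dz":0,"yaw":0},{"hand":1,"dx":0,"dy":-6.6,"dz":0,"yaw":0},{"hand":1,"dx":0,"dy":-7.2,"dz":0,"yaw":0}]' 40; done
python3 - <<'E'
from h import *
a=bot.grab_frame("side")
cv2.imwrite("pics/z9.png",cv2.resize(a[65:235,220:440,::-1],(660,510)))
E
```

```text
clock: 9.45
position: [0.5122, -0.1118, 0.108]
tool_rot: [-1.571, 0.0, 1.623]
force: [0.1, -0.0, 0.3]
grip_width: 0.0004
```

View pics/z9.png

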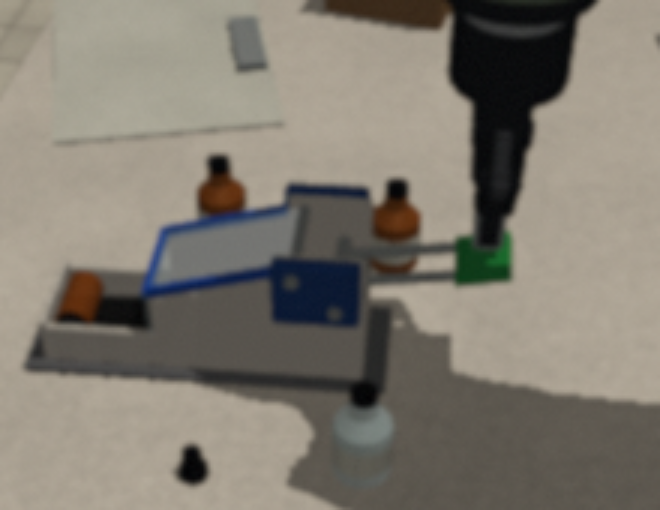

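The force has dropped to zero and the lid's front corner is at (147,292), so it is shut. The fingers have left the pad, and I'll raise the hand clear.

```bash
python3 -m crank '[{"hand":1,"dx":0,"dy":-2,"dz":0,"yaw":0},{"hand":1,"dx":0,"dy":-6,"dz":0,"yaw":0},{"hand":1,"dx":0,"dy":-14,"dz":0,"yaw":0},{"hand":1,"dx":0,"dy":-26,"dz":0,"yaw":0},{"hand":1,"dx":0,"dy":-40,"dz":0,"yaw":0},{"hand":1,"dx":0,"dy":-55,"dz":0,"yaw":0},{"hand":1,"dx":0,"dy":-70,"dz":0,"yaw":0},{"hand":1,"dx":0,"dy":-80,"dz":0,"yaw":0},{"hand":1,"dx":0,"dy":-80,"dz":0,"yaw":0},{"hand":1,"dx":0,"dy":-80,"dz":0,"yaw":0},{"hand":1,"dx":0,"dy":-80,"dz":0,"yaw":0}]' 40
python3 - <<'E'
from h import *
a=bot.grab_frame("side")
b=cv2.imread("pics/side0.png")[65:235,220:440]
cv2.imwrite("pics/z10.png",np.hstack([cv2.resize(a[65:235,220:440,::-1],(400,309)),cv2.resize(b,(400,309))]))
print(bot.observe()['force'])
E
```

```text
clock: 10.42
position: [0.5119, -0.1117, 0.1874]
tool_rot: [-1.57, -0.0, 1.623]
force: [-0.6, -0.4, 0.2]
grip_width: 0.0003
[ 0.58351618 -0.77467082  0.05010134]
```

View pics/z10.png

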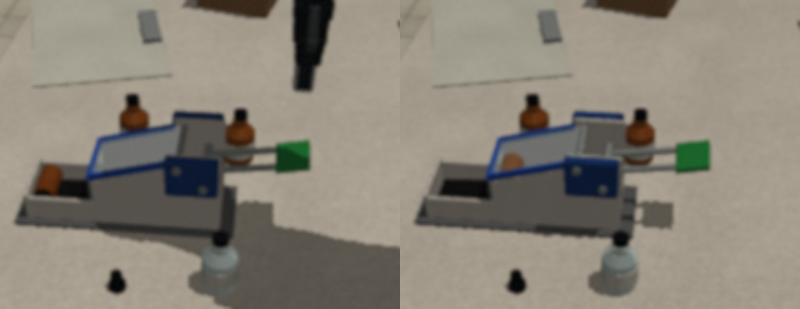

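The pictures from before and after match. Lid (90,177 against 490-400,177) and lever are back at rest, the vial is in the tray, the bottles and stopper haven't moved, and the hand is clear.

```bash
python3 -c "
from workcell import bot
print(bot.job_done())"
```

```text
the job is handed in; nothing more can be done
None
```

I pressed the lever to its stop, eased it back up until the lid shut, raised the hand clear and handed the job in at about 10.5 s. No verdict was given.

- **Opening:** The force rose to 31 N at the stop. My last image estimate of the lid angle, about 3 mm before the stop, was 0.87 rad. The vial rolled to the far end of the tray.
- **Closing:** I let the lever up at about 8 mm/s over the last stretch. The upward force stayed at 2–3 N until the pad was back at rest, so contact was not lost. I had no direct reading of the lid's speed.
- **Last checks:** The final side picture matches the first one for the lid, lever, bottles and stopper. The vial is in the tray, the fingers are about 80 mm above the pad, and the wrist force is within noise.
- **What went wrong or disagreed:** One move was refused because I left out its yaw value; nothing moved. The pad positions from the fixed cameras and the wrist camera differed by about 2 mm, which did not affect the work.

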